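Take the electrode plate off its barbed hook and stand it in the holder

TASK

Take the metal electrode plate off the barbed hook of the stand: raise it, tilt it and back it out over the barb gently, without straining the hook. Then stand it upright, eye end up, all the way down in the empty slot of the white electrode holder, setting it down gently, and let go; leave everything else on the bench where it is.

Things in the scene. Friction and masses are not known exactly. Their poses are not given: they have to be found in the camera images.
- plate: Grey metal plate, 6 mm thick (own x), 52 wide (y), 165 tall (z, up), 0.17 to 0.31 kg. Origin: middle of its bottom edge. Its eye is 24 mm wide (y), 16 high, edges at z = 92 and 108 mm, with 57 mm of plain plate above to grip. It hangs by the eye on the hook's level bar, 40 to 50 mm from the post axis, bottom 76 mm above the table, x along the hook within 0.06 rad, leaning sideways by up to 0.05.
- eye (a point): Centre of the plate's eye, 100 mm above its bottom edge. The eye passes the barb only with the plate tilted, its top leaning towards the post, its x axis within about 12 degrees of the tip's slope, and the eye's lower edge kept against the underside of bar and tip. On the level bar the plate can tilt 40 degrees at most.
- stand: Fixed steel stand: base slab 120 x 120 x 14 mm, post 16 mm thick with a clamp on top, 192 mm high. Origin: on the table, on the post's axis; z up; x the way the hook points, level. The hook is a round bar 8 mm thick, axis 180 mm above the table, level for 75 mm from the post axis along +x, then bent up and outwards into a straight tip. More than 15 N between plate and hook strains it.
- hook_bend (a point): Point on the bar's axis where the level part ends and the tip begins, 75 mm along x and 180 mm up from the stand's origin. The tip is 8 mm thick and 42 mm long and slopes up at 24 to 52 degrees above level: bent by use, different each time and not measured, to be felt or seen.
- hook_rest (a point): Point on top of the level bar, 45 mm from the post axis, 184 mm up, near where the plate hangs. About the barb: from the tip's end a 5 mm thick barb, 12 mm long, runs back towards the post on the tip's upper side; its free end lies 7.2 mm off the tip's axis (axis to axis), so that tip and barb together measure 13.7 mm across.
- holder: Fixed white porcelain block, 120 (x) x 90 (y) x 60 mm (z) with two upright slots 45 mm deep, each 11 mm (x) by 59 mm (y), mouths chamfered 2 mm. Origin: centre of its underside. The slot at x = +30 mm is empty; the one at x = -30 mm holds the short copper plate.
- slot (a point): Centre of the floor of the empty slot, 15 mm above the table; the mouth is 45 mm higher. Axes as the holder's: x across the slot's narrow width, y along its length, z up.
- stub: Short copper plate, 6 x 52 x 80 mm, standing loose in the holder's other slot, its top 35 mm above the block: leave it there. Origin: middle of its bottom edge.
- dish: White porcelain evaporating dish, 90 mm wide and 35 mm high, standing loose on the bench; leave it. Origin under its centre.
- beaker: Glass beaker, 70 mm wide, 90 mm high, loose; leave it.
- reagent: Amber reagent bottle, 60 mm wide, 100 mm high, loose; leave it.
- jar: White jar, 64 mm wide, 80 mm high, loose; leave it.
There are look-alikes about, which are no part of the job. There is more than one size of the plate; the one meant has the size given above.

How it is judged:
On the way:
1. the plate is off the hook, clear of it and held in the gripper (distance between eye and hook_bend above 0.062 m and contact force between plate and stand below 0.1 N and contact force between plate and the fingers above 1 N), for 0.2 s.
At the end, for the whole second after the job is handed in: The plate stands in the empty slot with the middle of its bottom edge within 8 mm of the slot's centre and less than 4 mm above the slot floor, upright within 0.15 rad with the eye end up, its faces in line with the slot within 0.2 rad, released and at rest (horizontal distance between plate and slot below 0.008 m and z of plate in the frame of slot below 0.004 m and angle between plate's own z axis and vertical below 0.15 rad and angle between the x axis of plate and the x axis of holder, either way round below 0.2 rad and contact force between plate and the fingers below 0.05 N and linear speed of plate below 0.02 m/s); the robot touches nothing.
It fails at once if plate and hook pressed on each other with more than 15 N (hook strained) (contact force between plate and stand above 15 N).
It fails at once if plate rammed or dropped into the holder (more than 40 N) (contact force between plate and holder above 40 N).
It fails at once if robot pushed hard on the stand (more than 15 N) (contact force between stand and the fingers above 15 N or contact force between stand and the arm above 15 N).
It fails at once if copper plate disturbed (moved more than 12 mm) (distance of stub from where it was at the start of the episode above 0.012 m).
It fails at once if a bystander was moved more than 20 mm (distance of any of dish, beaker, reagent, jar from where it was at the start of the episode above 0.02 m).
It also fails if it takes over 72 s, if anything falls off the work surface, if the arm or the gripper's body presses on something with over 40 N, if the wrist force passes 120 N, or if a joint passes its speed limit or range.

ROBOT

A 6-joint arm with a two-finger parallel gripper is mounted at the origin on the work surface. World frame = base frame: x ahead of the robot, y to its left, z up, the work surface at z = 0. Lengths are in m, angles in rad, forces in N, time in s.
With the tool pointing down it reaches from about 0.3 to 0.875 m from the base axis. Payload 6.4 kg.
Tool frame: the origin (TCP) lies between the finger pads; the fingertips stand ctrl.tip_extent ahead of it and the grasp point (between the pads) is the TCP (ctrl.tip_extent is the distance from the TCP to the fingertips, in m); z points along the fingers, y is the line along which they close (so a half turn about z gives the same grasp; the last joint's range is limited). The gripper opens to 85 mm and grips with 20 to 120 N. Pads are 22 mm wide; open, the fingers measure 114 mm over their backs; the gripper's body (76 mm by 85 mm) begins 54 mm behind the grasp point. The pads swing forward as they close: fully open they stand 13 mm farther back than shut.
Start: joints at [0.974, 0.181, 1.607, -0, 1.354, -0.206], TCP at [0.219, 0.532, 0.228] pointing down, gripper open.
Joint ranges: [-2.99, 2.99], [-0.89, 2.07], [0.3, 2.58], [-1.14, 4.28], [0, 2.63], [-3.12, 3.12]. Speed limits (rad/s): [2.57, 2.57, 3.01, 3.14, 3.14, 3.14].

INTERFACE

Orientations are given as a unit quaternion [w, x, y, z].
In Python, from bench import ctrl gives the robot as it stands.
- The arm moves only by the tool send_rows, never from a script. Its arguments are lists of equal length, an entry for each row: "dr": the turn, a rotation vector about the tool's x, y, z in units of 6 degrees (1.0 is 6 degrees), a list of three; "xyz": the shift along the tool's x, y, z in cm, a list of three; "jaw": the opening in per cent of the stroke, from 0 (shut) to 100 (fully open). In form: {"dr": [[wx, wy, wz], ...], "xyz": [[dx, dy, dz], ...], "jaw": [jaw, ...]}. A call has exactly 8 rows; each row is the pose to reach, as a shift and turn from the pose commanded when the call began, along the tool's axes at that moment; what a row does not reach only later rows make up. A row lasts 1/8 s, in which the tool goes at most 62.5 mm and 10.7 degrees, less where a joint would pass 70% of its speed; a pose out of reach is approached as far as the arm can. A call with a gripper value outside its range is refused whole. The fingers move at their own pace and stop on an object; the grip force is fixed at half the most. Time passes only in rows, so rows that repeat a pose let the fingers close, or fill a call up. It gives the time, the measured TCP pose, the force, the opening and the grip force at its end, in the units of the state.
- ctrl.get_obs(): the state, without advancing time (a new reading comes with each control period).
- ctrl.camera(name): name is "side" or "top"; returns the picture (400x640x3 uint8, red, green, blue); there is no depth.
- ctrl.calibration(name): a dict with "camera_matrix" (3x3 intrinsics, pixels), "world_from_camera" (4x4, takes a point from camera to world coordinates). Camera axes: x right, y up, looking along -z (the intrinsics and any distortion apply to the point x, -y, -z); pixel columns grow to the right and rows downward; lengths in m; the calibration is good to about 2 mm. A picture is of the moment at which its call begins. calibration takes no time and is no camera call.
- ctrl.hand_in(): hands the job in; it is judged then, once.
The state is a dict: "time_s": time; "q": joint angles; "dq": joint speeds; "joint_efforts": joint torques, N m; "eef_pos": TCP position; "eef_rot": TCP orientation; "wrist_force": force on the tool from outside, world axes, zero at the start; "torque": the same for the moment, N m; "opening": opening from 0.0 (shut) to 1.0 (fully open); "grasp_force": force on a finger pad.
Only numpy, scipy, OpenCV 4.12 (cv2) and the standard library are available. Lean on these libraries where they do the work, as an engineer would, in place of code of your own. Each camera call takes 0.05 s, during which the arm holds its last target. There are 200 camera calls.

## Working session

There is one attempt and no reset: what is moved stays moved. The work goes in short steps, Python scripts to look and compute and a tool call to move; the robot and the scene stay as the last step left them, time stands still between calls to the robot, and variables do not carry over. Pictures are saved under pics/ and viewed, at most 10 in all, crops included, and the job is handed in when it is done.

Besides the shell and the picture viewer there is one more tool, called after "Call:" as name(argument=value, ...) on one line, values as JSON. send_rows: Moves the arm, as the interface text tells. Its arguments: {"type":"object","properties":{"dr":{"type":"array","items":{"type":"array","items":{"type":"number"}}},"xyz":{"type":"array","items":{"type":"array","items":{"type":"number"}}},"jaw":{"type":"array","items":{"type":"number"}}},"required":["dr","xyz","jaw"]}

```bash
mkdir -p pics; python3 - <<'E'
from bench import ctrl
import cv2,numpy as np
for n in("side","top"):
    cv2.imwrite(f"pics/{n}0.png",cv2.resize(ctrl.camera(n),(800,500),interpolation=cv2.INTER_CUBIC)[:,:,::-1])
    c=ctrl.calibration(n);print(n,np.round(c["camera_matrix"],2).tolist(),np.round(c["world_from_camera"],4).tolist(),[k for k in c])
o=ctrl.get_obs();print(o,ctrl.tip_extent)
E
```

```text
side [[488.6, 0.0, 315.97], [0.0, 488.6, 198.95], [0.0, 0.0, 1.0]] [[0.9695, 0.1185, -0.2146, 0.3621], [-0.2451, 0.491, -0.836, -0.8597], [0.0063, 0.8631, 0.505, 0.6577], [0.0, 0.0, 0.0, 1.0]] ['camera_matrix', 'world_from_camera']
top [[438.44, 0.0, 327.95], [0.0, 438.44, 195.72], [0.0, 0.0, 1.0]] [[-0.0175, 0.984, -0.177, 0.4075], [-0.9994, -0.0118, 0.0332, 0.0464], [0.0306, 0.1775, 0.9836, 1.1905], [0.0, 0.0, 0.0, 1.0]] ['camera_matrix', 'world_from_camera']
{'time_s': 0.1, 'q': array([ 9.73713048e-01,  1.81507802e-01,  1.60788209e+00, -1.86351329e-06,
        1.35383712e+00, -2.06287091e-01]), 'dq': array([-6.97543620e-04, -7.41605815e-04, -2.10084009e-03,  7.22232497e-04,
       -2.47680419e-05,  4.68096684e-04]), 'joint_efforts': array([-3.93656028e-04, -4.45868325e+01, -3.52239275e+01, -4.13126791e-04,
        4.05389612e-03, -2.68809231e-05]), 'eef_pos': array([0.21872015, 0.53123259, 0.2273637 ]), 'eef_rot': array([-3.18655856e-04,  1.94156806e-01,  9.80970166e-01, -7.52491844e-04]), 'wrist_force': array([-0.21622675, -1.04609003,  0.91591834]), 'torque': array([ 0.00222715, -0.00626735, -0.02286722]), 'grasp_force': 0.0, 'opening': 1.0043463066955793} 0.019
```

View pics/side0.png

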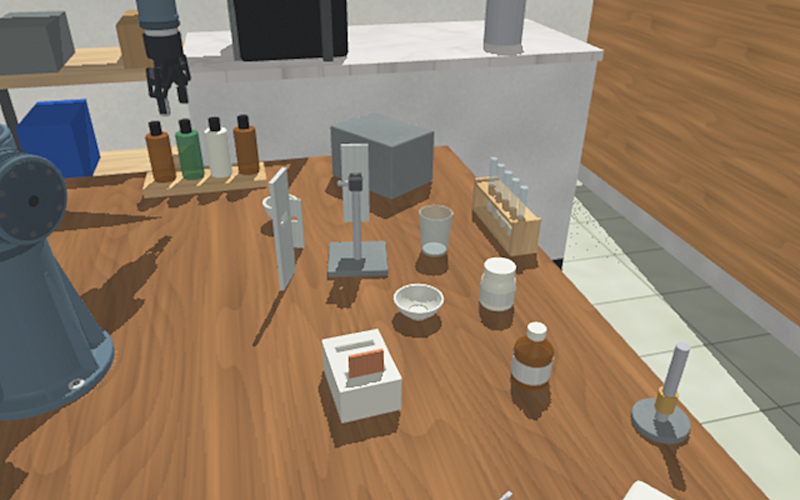

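View pics/top0.png

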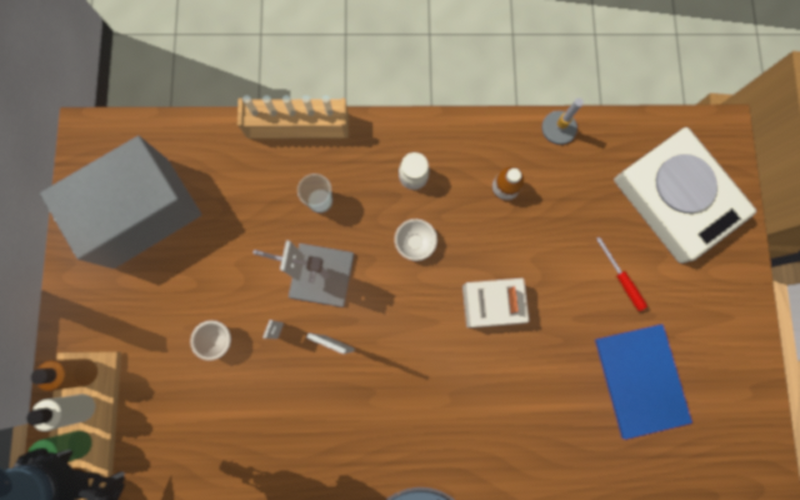

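The side view shows the stand at about (357,215), with its plate behind the post at (355,180), and the holder at (362,370). In the top view the hook points left from (315,263) to (255,252), and the empty slot is at (482,303). I'll enlarge these areas.

```bash
cat > h.py <<'E'
from bench import ctrl
import numpy as np, cv2
C={n:ctrl.calibration(n) for n in("side","top")}
def ray(n,u,v):
    K=np.array(C[n]["camera_matrix"]);T=np.array(C[n]["world_from_camera"])
    d=np.linalg.inv(K)@[u,v,1];return T[:3,3],T[:3,:3]@[d[0],-d[1],-d[2]]
def atz(n,u,v,z):
    o,d=ray(n,u,v);return o+d*(z-o[2])/d[2]
def tri(a,b):
    (o,d),(p,e)=ray("side",*a),ray("top",*b)
    s=np.linalg.lstsq(np.c_[d,-e],p-o,rcond=None)[0]
    A,B=o+d*s[0],p+e*s[1];return (A+B)/2,np.linalg.norm(A-B)
def proj(n,P):
    K=np.array(C[n]["camera_matrix"]);T=np.array(C[n]["world_from_camera"])
    p=T[:3,:3].T@(np.array(P)-T[:3,3]);p=K@[p[0],-p[1],-p[2]];return p[:2]/p[2]
def crop(n,x,y,w,h,s,img=None):
    im=ctrl.camera(n) if img is None else img
    return cv2.resize(im[y:y+h,x:x+w],None,fx=s,fy=s,interpolation=cv2.INTER_CUBIC)[:,:,::-1]
def stack(path,*ims):
    w=max(i.shape[1] for i in ims)
    cv2.imwrite(path,np.vstack([cv2.copyMakeBorder(i,0,0,0,w-i.shape[1],cv2.BORDER_CONSTANT) for i in ims]))
E
python3 - <<'E'
from h import *
a=crop("side",250,105,80,120,5);b=crop("side",250,258,80,80,5)
t=ctrl.camera("top")
c=crop("top",195,180,100,70,8,t);d=crop("top",360,215,70,50,8,t)
cv2.imwrite("pics/a.png",np.hstack([a,cv2.copyMakeBorder(b,0,200,0,0,cv2.BORDER_CONSTANT)]))
cv2.imwrite("pics/c.png",c)
cv2.imwrite("pics/d.png",d)
E
```

```text
(no output)
```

View pics/a.png

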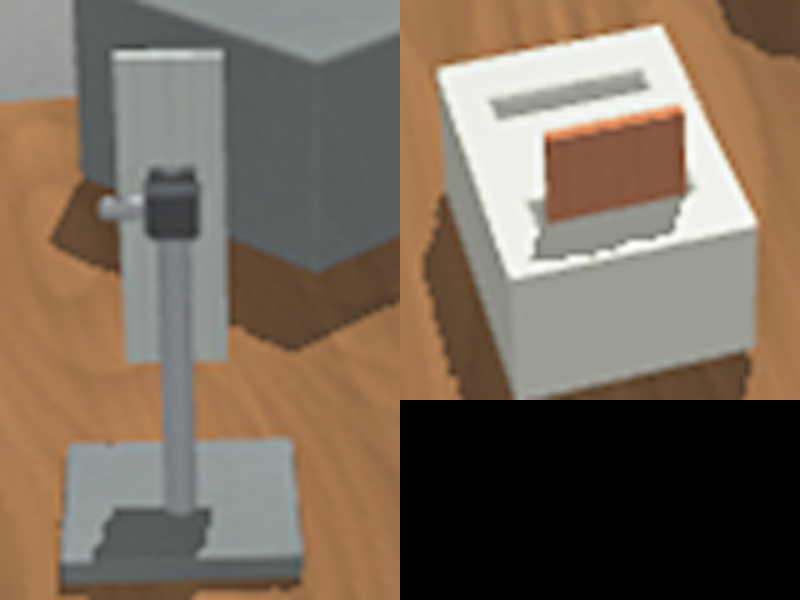

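View pics/c.png

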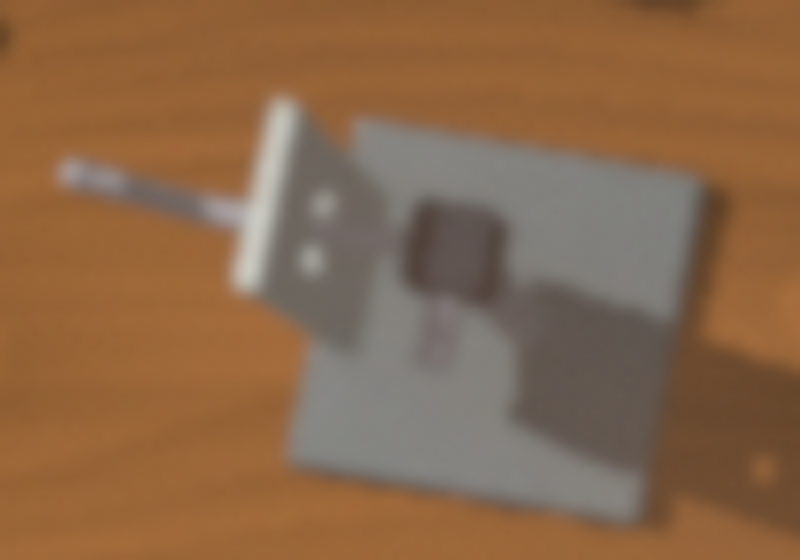

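View pics/d.png

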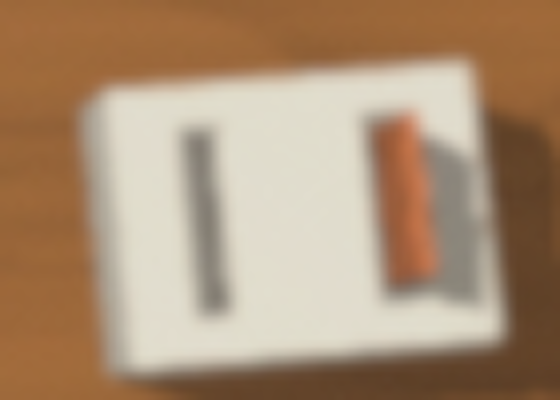

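The crops show:
- **Plate:** its top edge runs (283,98)–(247,292) in the top crop.
- **Hook:** the tip end is at (62,172).
- **Stand:** the base corners are sharp in the top crop.
- **Empty slot:** it runs (198,130)–(214,312) in the holder crop.

```bash
cat > m.py <<'E'
from h import *
f=lambda x,y,x0,y0,s:((x+.5)/s-.5+x0,(y+.5)/s-.5+y0)
c=lambda x,y:f(x,y,195,180,8)
d=lambda x,y:f(x,y,360,215,8)
sa=lambda x,y:f(x,y,250,105,5); sb=lambda x,y:f(x-400,y,250,258,5)
A=np.set_printoptions(precision=4,suppress=True)
B=[atz("top",*c(*p),.014) for p in[(360,118),(708,180),(645,525),(290,463)]]
print("base sizes",[np.linalg.norm(B[i]-B[i-1]) for i in range(4)],"centre",np.mean(B,0))
x=(B[0]+B[3]-B[1]-B[2])[:2];print("yaw hook",np.arctan2(x[1],x[0]))
Bs=[atz("side",*sa(*p),.014) for p in[(70,443),(290,440),(302,557),(60,563)]]
print("side base",[np.linalg.norm(Bs[i]-Bs[i-1]) for i in range(4)],np.mean(Bs,0),)
print("clamp top",atz("top",*c(462,248),.192), "side",atz("side",*sa(172,180),.192))
P=[atz("top",*c(*p),.241) for p in[(283,98),(247,292)]]
print("plate top",P,np.linalg.norm(P[0]-P[1]),np.mean(P,0))
v=P[0]-P[1];print("plate normal yaw",np.arctan2(v[0],-v[1]))
Ps=[atz("side",*sa(*p),.241) for p in[(113,55),(223,56)]];print("side plate top",Ps,np.linalg.norm(Ps[0]-Ps[1]),np.mean(Ps,0))
H=[atz("top",*d(*p),.06) for p in[(105,92),(472,60),(505,342),(130,370)]]
print("holder sizes",[np.linalg.norm(H[i]-H[i-1]) for i in range(4)],np.mean(H,0))
S=[atz("top",*d(*p),.06) for p in[(198,130),(214,312)]];v=S[0]-S[1]
print("slot top",S,np.linalg.norm(v),np.mean(S,0),"yaw x",np.arctan2(-v[0],v[1])+np.pi)
Hs=[atz("side",*sb(*p),.06) for p in[(438,68),(662,25),(757,222),(513,278)]]
print("holder side",[np.linalg.norm(Hs[i]-Hs[i-1]) for i in range(4)],np.mean(Hs,0))
Ss=[atz("side",*sb(*p),.06) for p in[(491,108),(646,80)]];print("slot side",Ss,np.linalg.norm(Ss[0]-Ss[1]),np.mean(Ss,0))
o=np.mean(B,0)[:2];u=x/np.linalg.norm(x)
for a in range(24,56,4):
    r=np.radians(a);q=proj("top",[*(o+u*(.075+.042*np.cos(r))),.18+.042*np.sin(r)]);
    print(a,(q-[195,180]+.5)*8-.5)
for k in (.045,.075):print(k,(proj("top",[*(o+u*k),.18])-[195,180]+.5)*8-.5)
E
python3 m.py
```

```text
base sizes [np.float64(0.11844990014342945), np.float64(0.1198694247213987), np.float64(0.1180333387833022), np.float64(0.12000737855006431)] centre [0.5564 0.1982 0.014 ]
yaw hook 1.3814039565624323
side base [np.float64(0.11884809468486082), np.float64(0.11698744083938761), np.float64(0.11679925201954153), np.float64(0.1186370344327754)] [0.5538 0.1978 0.014 ]
clamp top [0.5547 0.1866 0.192 ] side [0.5535 0.1942 0.192 ]
plate top [array([0.5896, 0.229 , 0.241 ]), array([0.5362, 0.2375, 0.241 ])] 0.05408205231184251 [0.5629 0.2332 0.241 ]
plate normal yaw 1.412644984661245
side plate top [array([0.5342, 0.2352, 0.241 ]), array([0.5848, 0.2219, 0.241 ])] 0.05236582287574727 [0.5595 0.2286 0.241 ]
holder sizes [np.float64(0.08954022481781257), np.float64(0.12084018117818067), np.float64(0.09145609004758298), np.float64(0.12159444691139243)] [ 0.4887 -0.1695  0.06  ]
slot top [array([ 0.5167, -0.1364,  0.06  ]), array([ 0.4581, -0.1392,  0.06  ])] 0.05869725812966963 [ 0.4874 -0.1378  0.06  ] yaw x 1.6184371973448344
holder side [np.float64(0.1205772009666795), np.float64(0.09015659856707016), np.float64(0.11908809982644473), np.float64(0.08940085134195562)] [ 0.4871 -0.1685  0.06  ]
slot side [array([ 0.454 , -0.1401,  0.06  ]), array([ 0.5145, -0.1378,  0.06  ])] 0.06050553947554246 [ 0.4843 -0.1389  0.06  ]
24 [ 26.5177 171.0004]
28 [ 28.5494 170.2479]
32 [ 31.308  169.6587]
36 [ 34.7845 169.2369]
40 [ 38.966  168.9861]
44 [ 43.8354 168.9088]
48 [ 49.3713 169.0064]
52 [ 55.5484 169.2796]
0.045 [274.4719 221.8058]
0.075 [172.4324 203.8054]
```

```bash
cat >> m.py <<'E'
print("---")
print("post foot",atz("side",*sa(180,511),.014), "post under clamp",atz("side",*sa(174,240),.17))
print("lookalikes",[ (atz("top",u*.8,v*.8,.165)) for u,v in[(275,330),(330,343)]])
print(ctrl.get_obs()["wrist_force"])
t=ctrl.camera("top")[192:222,198:262].astype(float)
t=np.clip((t-60)*1.5,0,255).astype(np.uint8)
cv2.imwrite("pics/e.png",cv2.resize(t,None,fx=12,fy=12,interpolation=cv2.INTER_CUBIC)[:,:,::-1])
E
python3 m.py | sed -n '/---/,$p'
```

```text
---
post foot [0.5511 0.1856 0.014 ] post under clamp [0.55   0.1747 0.17  ]
lookalikes [array([0.4357, 0.2626, 0.165 ]), array([0.4105, 0.1617, 0.165 ])]
[ 0.5906  0.2843 -0.5381]
```

View pics/e.png

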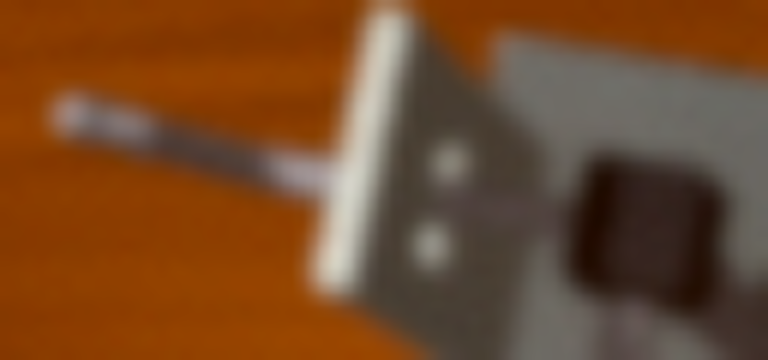

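The enlarged hook shows the level bar bright up to the bend at about (270,172). The tip and barb then run to (52,110), with the barb bright over 100–150. I'll move above the plate now and feel the slope later.

Call:
send_rows(dr=[[0,0,0],[0,0,0],[0,0,-0.5],[0,0,-1],[0,0,-1.5],[0,0,-1.9],[0,0,-1.9],[0,0,-1.9]], xyz=[[0,0,-5],[0,0,-10],[-5,-2,-10],[-10.5,-4,-10],[-16,-6,-10],[-21.5,-8,-10],[-27,-9.5,-10],[-32,-11,-10]], jaw=[100,100,100,100,100,100,100,100])

```text
time_s: 1.3
eef_pos: [0.4744, 0.3065, 0.3283]
eef_rot: [0.0, 0.096, 0.995, 0.0]
wrist_force: [0.4, 0.2, 1.1]
opening: 0.999
grasp_force: 0.0
```

```bash
cat >> h.py <<'E'
from scipy.spatial.transform import Rotation as Ro
def st():
    o=ctrl.get_obs();p=np.array(o["eef_pos"]);R=Ro.from_quat(np.roll(o["eef_rot"],-1));return o,p,R
def go(P,Rt=None):
    "cm/units from present pose to target"
    o,p,R=st();print("xyz",np.round(R.inv().apply(np.array(P)-p)*100,2),end=" ")
    if Rt is not None: print("dr",np.round(np.degrees((R.inv()*Rt).as_rotvec())/6,2),end="")
    print()
def down(yaw,tilt=0,roll=0):
    "tool y along yaw; tilt: top of tool leans towards -y dir"
    y=np.array([np.cos(yaw),np.sin(yaw),0]);z=np.array([0,0,-1.]);x=np.cross(y,z)
    return Ro.from_matrix(np.c_[x,y,z])*Ro.from_rotvec([-tilt,roll,0])
E
python3 - <<'E'
from h import *
np.set_printoptions(precision=4,suppress=True)
o,p,R=st();print(o["time_s"],p,R.as_matrix(),o["q"],o["wrist_force"])
go([.561,.231,.228],down(1.38))
f=lambda x,y:((x+.5)/5-.5+250,(y+.5)/5-.5+105)
print("bottom",[atz("side",*f(*q),.076) for q in[(128,361),(226,361)]])
print("bend",atz("top",220.04,205.9,.184))
E
```

```text
1.3 [0.4744 0.3065 0.3283] [[-0.9816  0.1912  0.0003]
 [ 0.1912  0.9816  0.0002]
 [-0.0002  0.0002 -1.    ]] [ 0.3636  0.0921  1.506   0.0001  1.5433 -1.0148] [0.4051 0.2277 1.0766]
xyz [-9.95 -5.76 10.03] dr [ 0.    0.   -0.02]
bottom [array([0.5356, 0.2361, 0.076 ]), array([0.5842, 0.2244, 0.076 ])]
bend [0.5677 0.2619 0.184 ]
```

Call:
send_rows(dr=[[0,0,0],[0,0,0],[0,0,0],[0,0,0],[0,0,0],[0,0,0],[0,0,0],[0,0,0]], xyz=[[-5,-2.9,0],[-9.9,-5.7,0],[-9.9,-5.7,3],[-9.9,-5.7,6],[-9.9,-5.7,8],[-9.9,-5.7,9.5],[-9.9,-5.7,10.3],[-9.9,-5.7,10.3]], jaw=[100,100,100,100,100,100,100,100])

```text
time_s: 2.3
eef_pos: [0.5592, 0.2333, 0.225]
eef_rot: [-0.0, 0.096, 0.995, -0.0]
wrist_force: [-0.3, -0.5, -0.4]
opening: 0.999
grasp_force: 0.0
```

```bash
python3 - <<'E'
from h import *
go([.561,.231,.224],down(1.38))
cv2.imwrite("pics/f.png",np.hstack([crop("side",255,90,60,90,6),cv2.copyMakeBorder(crop("top",215,180,60,60,6),0,180,0,0,cv2.BORDER_CONSTANT)]))
E
```

```text
xyz [-0.22 -0.19  0.1 ] dr [-0.   -0.   -0.01]
```

View pics/f.png

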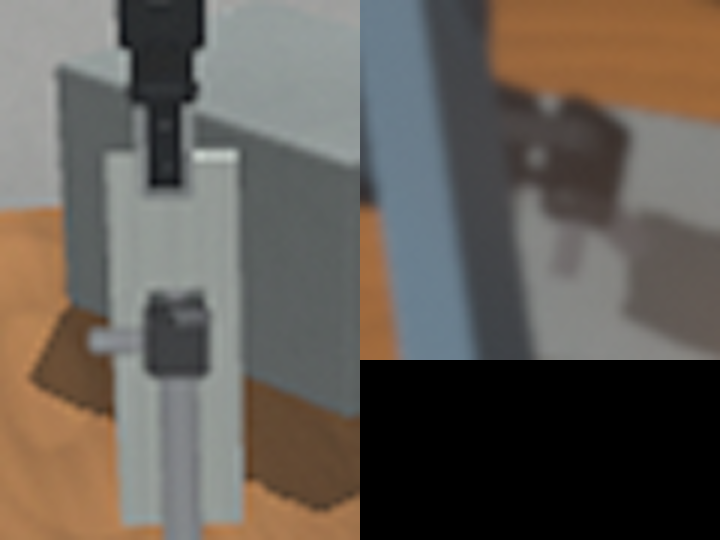

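The side crop shows the near finger at column 165, in front of the plate at 105–238 and about centred. I'll close the jaws.

Call:
send_rows(dr=[[0,0,0],[0,0,0],[0,0,0],[0,0,0],[0,0,0],[0,0,0],[0,0,0],[0,0,0]], xyz=[[-0.2,-0.2,0.1],[-0.2,-0.2,0.1],[-0.2,-0.2,0.1],[-0.2,-0.2,0.1],[-0.2,-0.2,0.1],[-0.2,-0.2,0.1],[-0.2,-0.2,0.1],[-0.2,-0.2,0.1]], jaw=[80,60,45,30,20,10,0,0])

```text
time_s: 3.4
eef_pos: [0.561, 0.2307, 0.2244]
eef_rot: [0.0, 0.096, 0.995, -0.0]
wrist_force: [-0.0, -0.9, 1.8]
opening: 0.05
grasp_force: 60.4
```

```bash
python3 - <<'E'
from h import *
o,p,R=st();print(p,R.as_rotvec(),o["wrist_force"],o["torque"],o["opening"],o["grasp_force"])
E
```

```text
[0.56099065 0.23073489 0.22438335] [ 3.00910713e-01  3.12688494e+00 -4.09039678e-04] [-0.04109829 -0.85607741  1.8202311 ] [-0.09844004  0.07892676  0.02761281] 0.049871392895881946 60.35968601703644
```

```bash
cat >> h.py <<'E'
O=np.array([.5535,.189]);YAW=1.38;hv=np.array([np.cos(YAW),np.sin(YAW),0]);lat=np.array([.561,.2307])
L=.0484
def eye():
    o,p,R=st();e=p+L*R.as_matrix()[:,2];r=e-[*O,0];tz=R.as_matrix()[:,2]
    return r@hv*1e3,e[2]*1e3,np.degrees(np.arctan2(tz@hv,-tz[2]))
def pose(d,z,tilt):
    R=down(YAW,np.radians(tilt));q=np.array([.561,.2307,0]);q=q+hv*(d/1e3-(q-[*O,0])@hv);q[2]=z/1e3
    return q-L*R.as_matrix()[:,2],R
def show():
    o,p,R=st();f=o["wrist_force"];print("t %.1f"%o["time_s"],"eye d,z,tilt",np.round(eye(),2),"F h %.1f z %.1f lat %.1f"%(f@hv,f[2],f@np.cross(hv,[0,0,1])),"My",np.round(o["torque"],2),"op %.3f"%o["opening"])
import json,os
def plan(*ways,cmd=None):
    "ways (d,z,tilt) ; rows relative to the last commanded pose (d,z,tilt)"
    if cmd is None: o,p,R=st()
    else: p,R=pose(*cmd)
    for w in ways:
        P,Rt=pose(*w);print(w,"dr",np.round(np.degrees((R.inv()*Rt).as_rotvec())/6,2).tolist(),"xyz",np.round(R.inv().apply(P-p)*100,2).tolist())
E
python3 -c "
from h import *
show();plan((42.3,180,0))"
```

```text
t 3.4 eye d,z,tilt [ 4.2390e+01  1.7598e+02 -1.0000e-02] F h -0.8 z 1.8 lat 0.1 My [-0.1   0.08  0.03] op 0.050
(42.3, 180, 0) dr [-0.0, 0.0, -0.01] xyz [-0.0, -0.01, -0.4]
```

Call:
send_rows(dr=[[0,0,0],[0,0,0],[0,0,0],[0,0,0],[0,0,0],[0,0,0],[0,0,0],[0,0,0]], xyz=[[0,0,-0.1],[0,0,-0.2],[0,0,-0.3],[0,0,-0.4],[0,0,-0.4],[0,0,-0.4],[0,0,-0.4],[0,0,-0.4]], jaw=[0,0,0,0,0,0,0,0])

```text
time_s: 4.4
eef_pos: [0.5609, 0.2309, 0.2282]
eef_rot: [-0.0, 0.096, 0.995, 0.0]
wrist_force: [0.9, 0.1, -3.1]
opening: 0.05
grasp_force: 59.9
```

```bash
python3 -c "
from h import *
show();c=(42.3,180,0);plan((48,180,0),(52,180,7.5),(56,180,15),(60,180,22.5),(60,180,30),cmd=c)"
```

```text
t 4.4 eye d,z,tilt [ 42.52 179.76  -0.  ] F h 0.3 z -3.1 lat 0.9 My [-0.01  0.03 -0.03] op 0.050
(48, 180, 0) dr [0.0, 0.0, 0.0] xyz [-0.0, 0.57, 0.0]
(52, 180, 7.5) dr [-1.25, 0.0, 0.0] xyz [-0.0, 0.34, 0.04]
(56, 180, 15) dr [-2.5, 0.0, -0.0] xyz [0.0, 0.12, 0.16]
(60, 180, 22.5) dr [-3.75, 0.0, 0.0] xyz [-0.0, -0.08, 0.37]
(60, 180, 30) dr [-5.0, 0.0, 0.0] xyz [-0.0, -0.65, 0.65]
```

Call:
send_rows(dr=[[0,0,0],[-0.6,0,0],[-1.25,0,0],[-1.9,0,0],[-2.5,0,0],[-3.1,0,0],[-3.75,0,0],[-3.75,0,0]], xyz=[[0,0.57,0],[0,0.46,0.01],[0,0.34,0.04],[0,0.23,0.09],[0,0.12,0.16],[0,0.02,0.25],[0,-0.08,0.37],[0,-0.08,0.37]], jaw=[0,0,0,0,0,0,0,0])

```text
time_s: 5.4
eef_pos: [0.5605, 0.2292, 0.2239]
eef_rot: [0.018, 0.095, 0.976, 0.194]
wrist_force: [0.5, 0.2, -2.2]
opening: 0.047
grasp_force: 59.9
```

```bash
python3 -c "
from h import *
show();c=(60,180,22.5);plan((60,180,30),(60,182,30),(60,181,30),(66,180,30),cmd=c)"
```

```text
t 5.4 eye d,z,tilt [ 59.3  179.15  22.44] F h 0.3 z -2.2 lat 0.4 My [-0.36  0.07  0.05] op 0.047
(60, 180, 30) dr [-1.25, 0.0, 0.0] xyz [-0.0, -0.63, 0.04]
(60, 182, 30) dr [-1.25, 0.0, 0.0] xyz [-0.0, -0.56, -0.14]
(60, 181, 30) dr [-1.25, 0.0, 0.0] xyz [-0.0, -0.59, -0.05]
(66, 180, 30) dr [-1.25, 0.0, 0.0] xyz [-0.0, -0.08, 0.27]
```

Call:
send_rows(dr=[[-0.6,0,0],[-1.25,0,0],[-1.25,0,0],[-1.25,0,0],[-1.25,0,0],[-1.25,0,0],[-1.25,0,0],[-1.25,0,0]], xyz=[[0,-0.32,0.01],[0,-0.63,0.04],[0,-0.63,0.04],[0,-0.63,0.04],[0,-0.63,0.04],[0,-0.63,0.04],[0,-0.63,0.04],[0,-0.63,0.04]], jaw=[0,0,0,0,0,0,0,0])

```text
time_s: 6.4
eef_pos: [0.5596, 0.2246, 0.2217]
eef_rot: [0.025, 0.092, 0.962, 0.258]
wrist_force: [-0.1, -0.6, -2.5]
opening: 0.047
grasp_force: 59.9
```

```bash
python3 -c "
from h import *
show();c=(60,180,30);plan((60,181,30),(60,182,30),cmd=c)"
```

```text
t 6.4 eye d,z,tilt [ 60.33 179.81  29.99] F h -0.6 z -2.5 lat 0.1 My [-0.53  0.09  0.  ] op 0.047
(60, 181, 30) dr [0.0, 0.0, 0.0] xyz [0.0, 0.05, -0.09]
(60, 182, 30) dr [0.0, 0.0, 0.0] xyz [0.0, 0.1, -0.17]
```

Call:
send_rows(dr=[[0,0,0],[0,0,0],[0,0,0],[0,0,0],[0,0,0],[0,0,0],[0,0,0],[0,0,0]], xyz=[[0,0.05,-0.09],[0,0.07,-0.13],[0,0.1,-0.17],[0,0.1,-0.17],[0,0.1,-0.17],[0,0.1,-0.17],[0,0.1,-0.17],[0,0.1,-0.17]], jaw=[0,0,0,0,0,0,0,0])

```text
time_s: 7.4
eef_pos: [0.5596, 0.2245, 0.2236]
eef_rot: [0.025, 0.093, 0.961, 0.258]
wrist_force: [0.2, -0.0, -3.4]
opening: 0.049
grasp_force: 59.8
```

```bash
python3 -c "
from h import *
show();c=(60,182,30);plan((60,182.5,30),(60,183,30),cmd=c)"
```

```text
t 7.4 eye d,z,tilt [ 60.25 181.71  30.  ] F h 0.0 z -3.4 lat 0.2 My [-0.65  0.1  -0.02] op 0.049
(60, 182.5, 30) dr [0.0, 0.0, 0.0] xyz [0.0, 0.03, -0.04]
(60, 183, 30) dr [0.0, 0.0, 0.0] xyz [0.0, 0.05, -0.09]
```

Call:
send_rows(dr=[[0,0,0],[0,0,0],[0,0,0],[0,0,0],[0,0,0],[0,0,0],[0,0,0],[0,0,0]], xyz=[[0,0.03,-0.04],[0,0.03,-0.04],[0,0.03,-0.04],[0,0.03,-0.04],[0,0.03,-0.04],[0,0.03,-0.04],[0,0.03,-0.04],[0,0.03,-0.04]], jaw=[0,0,0,0,0,0,0,0])

```text
time_s: 8.4
eef_pos: [0.5596, 0.2246, 0.2241]
eef_rot: [0.025, 0.093, 0.961, 0.258]
wrist_force: [0.7, 0.8, -5.9]
opening: 0.048
grasp_force: 59.5
```

```bash
python3 -c "
from h import *
show();c=(60,182.5,30);plan((60,181,30),(64,180.5,30),(68,180.5,30),(70,180.5,30),cmd=c)"
```

```text
t 8.4 eye d,z,tilt [ 60.33 182.18  30.  ] F h 0.9 z -5.9 lat 0.6 My [-0.8   0.02 -0.07] op 0.048
(60, 181, 30) dr [0.0, 0.0, 0.0] xyz [-0.0, -0.08, 0.13]
(64, 180.5, 30) dr [0.0, 0.0, 0.0] xyz [0.0, 0.25, 0.37]
(68, 180.5, 30) dr [0.0, 0.0, 0.0] xyz [0.0, 0.59, 0.57]
(70, 180.5, 30) dr [0.0, 0.0, 0.0] xyz [0.0, 0.77, 0.67]
```

```bash
python3 -c "
from h import *
plan((70,180.5,30),(76,181.5,30),(79,183.5,30),(82,185.5,30),cmd=(60,182.5,30));plan((82,187,30),cmd=(82,185.5,30))"
```

```text
(70, 180.5, 30) dr [0.0, 0.0, 0.0] xyz [0.0, 0.77, 0.67]
(76, 181.5, 30) dr [0.0, 0.0, 0.0] xyz [0.0, 1.34, 0.89]
(79, 183.5, 30) dr [0.0, 0.0, 0.0] xyz [0.0, 1.7, 0.86]
(82, 185.5, 30) dr [0.0, 0.0, 0.0] xyz [0.0, 2.06, 0.84]
(82, 187, 30) dr [0.0, 0.0, 0.0] xyz [0.0, 0.08, -0.13]
```

Call:
send_rows(dr=[[0,0,0],[0,0,0],[0,0,0],[0,0,0],[0,0,0],[0,0,0],[0,0,0],[0,0,0]], xyz=[[0,-0.08,0.13],[0,0.35,0.4],[0,0.77,0.67],[0,1.34,0.89],[0,1.7,0.86],[0,2.06,0.84],[0,2.06,0.84],[0,2.06,0.84]], jaw=[0,0,0,0,0,0,0,0])

```text
time_s: 9.4
eef_pos: [0.5639, 0.2462, 0.2272]
eef_rot: [0.025, 0.093, 0.961, 0.258]
wrist_force: [0.1, -1.1, -2.1]
opening: 0.053
grasp_force: 59.9
```

```bash
python3 -c "
from h import *
show()"
```

```text
t 9.4 eye d,z,tilt [ 82.29 185.25  29.99] F h -1.1 z -2.1 lat 0.3 My [-0.52  0.11 -0.01] op 0.053
```

Call:
send_rows(dr=[[0,0,0],[0,0,0],[0,0,0],[0,0,0],[0,0,0],[0,0,0],[0,0,0],[0,0,0]], xyz=[[0,0.04,-0.06],[0,0.08,-0.13],[0,0.12,-0.2],[0,0.15,-0.26],[0,0.15,-0.26],[0,0.15,-0.26],[0,0.15,-0.26],[0,0.15,-0.26]], jaw=[0,0,0,0,0,0,0,0])

```text
time_s: 10.4
eef_pos: [0.5638, 0.2462, 0.2301]
eef_rot: [0.025, 0.093, 0.961, 0.258]
wrist_force: [0.2, 0.1, -3.2]
opening: 0.048
grasp_force: 59.9
```

```bash
python3 -c "
from h import *
show()"
```

```text
t 10.4 eye d,z,tilt [ 82.35 188.22  30.  ] F h 0.2 z -3.2 lat 0.2 My [-0.52  0.1  -0.  ] op 0.048
```

Call:
send_rows(dr=[[0,0,0],[0,0,0],[0,0,0],[0,0,0],[0,0,0],[0,0,0],[0,0,0],[0,0,0]], xyz=[[0,0.04,-0.06],[0,0.08,-0.13],[0,0.08,-0.13],[0,0.08,-0.13],[0,0.08,-0.13],[0,0.08,-0.13],[0,0.08,-0.13],[0,0.08,-0.13]], jaw=[0,0,0,0,0,0,0,0])

```text
time_s: 11.4
eef_pos: [0.5639, 0.2463, 0.2317]
eef_rot: [0.025, 0.092, 0.961, 0.258]
wrist_force: [-0.4, -0.7, -2.0]
opening: 0.048
grasp_force: 59.9
```

```bash
python3 -c "
from h import *
show()"
```

```text
t 11.4 eye d,z,tilt [ 82.43 189.81  30.  ] F h -0.7 z -2.0 lat -0.2 My [-0.46  0.07  0.  ] op 0.048
```

Still free, so the tip is steeper than about 36°. I'll lift further.

Call:
send_rows(dr=[[0,0,0],[0,0,0],[0,0,0],[0,0,0],[0,0,0],[0,0,0],[0,0,0],[0,0,0]], xyz=[[0,0.04,-0.06],[0,0.06,-0.1],[0,0.06,-0.1],[0,0.06,-0.1],[0,0.06,-0.1],[0,0.06,-0.1],[0,0.06,-0.1],[0,0.06,-0.1]], jaw=[0,0,0,0,0,0,0,0])

```text
time_s: 12.4
eef_pos: [0.5637, 0.2463, 0.2327]
eef_rot: [0.025, 0.093, 0.962, 0.258]
wrist_force: [0.6, 2.2, -8.5]
opening: 0.046
grasp_force: 59.0
```

```bash
python3 -c "
from h import *
show()"
```

```text
t 12.4 eye d,z,tilt [ 82.4  190.73  29.99] F h 2.2 z -8.5 lat 0.2 My [-0.81  0.02 -0.08] op 0.046
```

```bash
python3 -c "
from h import *
plan((82,188.5,30),(86,191,30),(90,193.5,30),cmd=(82,191.2,30))"
```

```text
(82, 188.5, 30) dr [0.0, 0.0, 0.0] xyz [-0.0, -0.13, 0.23]
(86, 191, 30) dr [0.0, 0.0, 0.0] xyz [0.0, 0.34, 0.22]
(90, 193.5, 30) dr [0.0, 0.0, 0.0] xyz [0.0, 0.81, 0.2]
```

Call:
send_rows(dr=[[0,0,0],[0,0,0],[0,0,0],[0,0,0],[0,0,0],[0,0,0],[0,0,0],[0,0,0]], xyz=[[0,-0.13,0.23],[0,0.1,0.22],[0,0.34,0.22],[0,0.57,0.21],[0,0.81,0.2],[0,0.81,0.2],[0,0.81,0.2],[0,0.81,0.2]], jaw=[0,0,0,0,0,0,0,0])

```text
time_s: 13.4
eef_pos: [0.5654, 0.2541, 0.2351]
eef_rot: [0.025, 0.093, 0.961, 0.258]
wrist_force: [-0.2, 1.0, -2.4]
opening: 0.05
grasp_force: 59.9
```

```bash
python3 -c "
from h import *
show()"
```

```text
t 13.4 eye d,z,tilt [ 90.39 193.22  30.  ] F h 0.9 z -2.4 lat -0.4 My [-0.5   0.11 -0.02] op 0.050
```

Call:
send_rows(dr=[[0,0,0],[0,0,0],[0,0,0],[0,0,0],[0,0,0],[0,0,0],[0,0,0],[0,0,0]], xyz=[[0,0.05,-0.09],[0,0.1,-0.17],[0,0.1,-0.17],[0,0.1,-0.17],[0,0.1,-0.17],[0,0.1,-0.17],[0,0.1,-0.17],[0,0.1,-0.17]], jaw=[0,0,0,0,0,0,0,0])

```text
time_s: 14.4
eef_pos: [0.5654, 0.2542, 0.2372]
eef_rot: [0.025, 0.093, 0.961, 0.258]
wrist_force: [-0.4, 0.9, -2.2]
opening: 0.048
grasp_force: 59.9
```

```bash
python3 -c "
from h import *
show()"
```

```text
t 14.4 eye d,z,tilt [ 90.47 195.27  30.  ] F h 0.8 z -2.2 lat -0.5 My [-0.51  0.1   0.03] op 0.048
```

Free at 195.3, so I'll go on in 1 mm steps.

Call:
send_rows(dr=[[0,0,0],[0,0,0],[0,0,0],[0,0,0],[0,0,0],[0,0,0],[0,0,0],[0,0,0]], xyz=[[0,0.03,-0.05],[0,0.05,-0.09],[0,0.05,-0.09],[0,0.05,-0.09],[0,0.05,-0.09],[0,0.05,-0.09],[0,0.05,-0.09],[0,0.05,-0.09]], jaw=[0,0,0,0,0,0,0,0])

```text
time_s: 15.4
eef_pos: [0.5654, 0.2542, 0.2382]
eef_rot: [0.025, 0.093, 0.961, 0.258]
wrist_force: [0.5, -0.1, -2.5]
opening: 0.046
grasp_force: 59.9
```

```bash
python3 -c "
from h import *
show()"
```

```text
t 15.4 eye d,z,tilt [ 90.45 196.31  30.  ] F h 0.0 z -2.5 lat 0.5 My [-0.48  0.09 -0.  ] op 0.046
```

Call:
send_rows(dr=[[0,0,0],[0,0,0],[0,0,0],[0,0,0],[0,0,0],[0,0,0],[0,0,0],[0,0,0]], xyz=[[0,0.03,-0.05],[0,0.05,-0.09],[0,0.05,-0.09],[0,0.05,-0.09],[0,0.05,-0.09],[0,0.05,-0.09],[0,0.05,-0.09],[0,0.05,-0.09]], jaw=[0,0,0,0,0,0,0,0])

```text
time_s: 16.4
eef_pos: [0.5654, 0.2542, 0.2392]
eef_rot: [0.025, 0.092, 0.961, 0.258]
wrist_force: [-0.3, -0.0, -1.9]
opening: 0.047
grasp_force: 59.9
```

```bash
python3 -c "
from h import *
show()"
```

```text
t 16.4 eye d,z,tilt [ 90.44 197.33  30.  ] F h -0.1 z -1.9 lat -0.3 My [-0.57  0.14 -0.01] op 0.047
```

Call:
send_rows(dr=[[0,0,0],[0,0,0],[0,0,0],[0,0,0],[0,0,0],[0,0,0],[0,0,0],[0,0,0]], xyz=[[0,0.03,-0.05],[0,0.05,-0.09],[0,0.05,-0.09],[0,0.05,-0.09],[0,0.05,-0.09],[0,0.05,-0.09],[0,0.05,-0.09],[0,0.05,-0.09]], jaw=[0,0,0,0,0,0,0,0])

```text
time_s: 17.4
eef_pos: [0.5654, 0.2541, 0.2403]
eef_rot: [0.025, 0.092, 0.961, 0.258]
wrist_force: [0.6, 0.3, -2.4]
opening: 0.047
grasp_force: 59.9
```

```bash
python3 -c "
from h import *
show()"
```

```text
t 17.4 eye d,z,tilt [ 90.42 198.35  30.  ] F h 0.4 z -2.4 lat 0.5 My [-0.49  0.12 -0.02] op 0.047
```

Call:
send_rows(dr=[[0,0,0],[0,0,0],[0,0,0],[0,0,0],[0,0,0],[0,0,0],[0,0,0],[0,0,0]], xyz=[[0,0.03,-0.05],[0,0.05,-0.09],[0,0.05,-0.09],[0,0.05,-0.09],[0,0.05,-0.09],[0,0.05,-0.09],[0,0.05,-0.09],[0,0.05,-0.09]], jaw=[0,0,0,0,0,0,0,0])

```text
time_s: 18.4
eef_pos: [0.5653, 0.2542, 0.2411]
eef_rot: [0.025, 0.093, 0.962, 0.258]
wrist_force: [0.6, 0.9, -5.5]
opening: 0.052
grasp_force: 59.4
```

```bash
python3 -c "
from h import *
show()"
```

```text
t 18.4 eye d,z,tilt [ 90.4  199.22  29.99] F h 1.0 z -5.5 lat 0.5 My [-0.72  0.05 -0.04] op 0.052
```

```bash
cat >> h.py <<'E'
AL=np.radians(47.5);BX,BZ=77.0,180.2
def sn(s,n,t):return (round(BX+s*np.cos(AL)-n*np.sin(AL),2),round(BZ+s*np.sin(AL)+n*np.cos(AL),2),t)
def inv():
    d,z,t=eye();a,b=d-BX,z-BZ;return np.round([a*np.cos(AL)+b*np.sin(AL),-a*np.sin(AL)+b*np.cos(AL),t],2)
E
python3 -c "
from h import *
show();print(inv(),np.round(ctrl.get_obs()['q'],2));plan(sn(20,1.5,30),sn(18,1.5,36),sn(17,1.5,42),sn(17,1.5,47.5))"
```

```text
t 18.4 eye d,z,tilt [ 90.4  199.22  29.99] F h 1.0 z -5.5 lat 0.5 My [-0.72  0.05 -0.04] op 0.052
[23.07  2.97 29.99] [-0.04  0.14  1.72  0.55  1.25 -1.59]
(np.float64(89.41), np.float64(195.96), 30) dr [-0.0, 0.0, -0.01] xyz [-0.02, -0.25, 0.23]
(np.float64(88.05), np.float64(194.48), 36) dr [-1.0, 0.0, -0.01] xyz [-0.02, -0.95, 0.32]
(np.float64(87.38), np.float64(193.75), 42) dr [-2.0, 0.0, -0.01] xyz [-0.03, -1.54, 0.43]
(np.float64(87.38), np.float64(193.75), 47.5) dr [-2.92, 0.0, -0.01] xyz [-0.03, -1.99, 0.55]
```

Call:
send_rows(dr=[[0,0,0],[0,0,0],[-0.5,0,0],[-1,0,0],[-1.5,0,0],[-2,0,0],[-2.5,0,0],[-2.9,0,0]], xyz=[[0,-0.25,0.23],[0,-0.25,0.23],[0,-0.6,0.27],[0,-0.95,0.32],[0,-1.25,0.37],[0,-1.54,0.43],[0,-1.77,0.49],[0,-1.99,0.55]], jaw=[0,0,0,0,0,0,0,0])

```text
time_s: 19.4
eef_pos: [0.5631, 0.2394, 0.2269]
eef_rot: [0.039, 0.088, 0.911, 0.401]
wrist_force: [-0.1, -0.5, -2.5]
opening: 0.048
grasp_force: 60.0
```

```bash
python3 -c "
from h import *
show();print(inv());c=sn(17,1.5,47.5);plan(sn(17,3.5,47.5),sn(17,4.5,47.5),cmd=c)"
```

```text
t 19.4 eye d,z,tilt [ 87.02 194.2   47.47] F h -0.5 z -2.5 lat -0.0 My [-0.75  0.12  0.02] op 0.048
[17.1   2.07 47.47]
(np.float64(85.9), np.float64(195.1), 47.5) dr [0.0, 0.0, 0.0] xyz [0.0, -0.0, -0.2]
(np.float64(85.17), np.float64(195.77), 47.5) dr [0.0, 0.0, 0.0] xyz [0.0, -0.0, -0.3]
```

Call:
send_rows(dr=[[0,0,0],[0,0,0],[0,0,0],[0,0,0],[0,0,0],[0,0,0],[0,0,0],[0,0,0]], xyz=[[0,0,-0.1],[0,0,-0.2],[0,0,-0.25],[0,0,-0.25],[0,0,-0.25],[0,0,-0.25],[0,0,-0.25],[0,0,-0.25]], jaw=[0,0,0,0,0,0,0,0])

```text
time_s: 20.4
eef_pos: [0.5623, 0.2385, 0.2281]
eef_rot: [0.039, 0.088, 0.912, 0.4]
wrist_force: [1.7, 5.1, -8.8]
opening: 0.05
grasp_force: 58.9
```

```bash
python3 -c "
from h import *
show();print(inv())"
```

```text
t 20.4 eye d,z,tilt [ 85.84 195.27  47.37] F h 5.4 z -8.8 lat 0.7 My [-1.04 -0.09 -0.38] op 0.050
[17.08  3.67 47.37]
```

Call:
send_rows(dr=[[0,0,0],[0,0,0],[0,0,0],[0,0,0],[0,0,0],[0,0,0],[0,0,0],[0,0,0]], xyz=[[0,0,0.2],[0,0.3,0.2],[0,0.6,0.2],[0,0.6,0.15],[0,0.6,0.1],[0,0.6,0.07],[0,0.6,0.07],[0,0.6,0.07]], jaw=[0,0,0,0,0,0,0,0])

```text
time_s: 21.4
eef_pos: [0.5631, 0.2426, 0.2322]
eef_rot: [0.038, 0.088, 0.911, 0.4]
wrist_force: [0.4, 1.3, -3.1]
opening: 0.049
grasp_force: 59.8
```

```bash
python3 -c "
from h import *
show();print(inv())"
```

```text
t 21.4 eye d,z,tilt [ 90.12 199.43  47.41] F h 1.4 z -3.1 lat 0.2 My [-0.63  0.15 -0.07] op 0.049
[23.04  3.32 47.41]
```

Call:
send_rows(dr=[[0,0,0],[0,0,0],[0,0,0],[0,0,0],[0,0,0],[0,0,0],[0,0,0],[0,0,0]], xyz=[[0,0,0.03],[0,0.1,0.03],[0,0.2,0.02],[0,0.3,0.02],[0,0.4,0.02],[0,0.5,0.02],[0,0.6,0.01],[0,0.6,0.01]], jaw=[0,0,0,0,0,0,0,0])

```text
time_s: 22.4
eef_pos: [0.5639, 0.2467, 0.2366]
eef_rot: [0.038, 0.088, 0.911, 0.4]
wrist_force: [0.5, 0.7, -3.0]
opening: 0.048
grasp_force: 59.9
```

```bash
python3 -c "
from h import *
show();print(inv())"
```

```text
t 22.4 eye d,z,tilt [ 94.3  203.86  47.4 ] F h 0.8 z -3.0 lat 0.3 My [-0.76  0.15 -0.  ] op 0.048
[29.13  3.23 47.4 ]
```

Call:
send_rows(dr=[[0,0,0],[0,0,0],[0,0,0],[0,0,0],[0,0,0],[0,0,0],[0,0,0],[0,0,0]], xyz=[[0,0.1,0],[0,0.2,-0.01],[0,0.3,-0.01],[0,0.4,-0.01],[0,0.5,-0.02],[0,0.6,-0.02],[0,0.6,-0.02],[0,0.6,-0.02]], jaw=[0,0,0,0,0,0,0,0])

```text
time_s: 23.4
eef_pos: [0.5646, 0.2506, 0.2411]
eef_rot: [0.038, 0.088, 0.911, 0.4]
wrist_force: [0.9, 0.7, -5.2]
opening: 0.05
grasp_force: 59.7
```

```bash
python3 -c "
from h import *
show();print(inv())"
```

```text
t 23.4 eye d,z,tilt [ 98.23 208.34  47.41] F h 0.9 z -5.2 lat 0.7 My [-0.83  0.18  0.  ] op 0.050
[35.09  3.36 47.41]
```

Call:
send_rows(dr=[[0,0,0],[0,0,0],[0,0,0],[0,0,0],[0,0,0],[0,0,0],[0,0,0],[0,0,0]], xyz=[[0,0,0.03],[0,0.1,0.04],[0,0.2,0.04],[0,0.3,0.04],[0,0.4,0.04],[0,0.5,0.04],[0,0.6,0.04],[0,0.6,0.04]], jaw=[0,0,0,0,0,0,0,0])

```text
time_s: 24.4
eef_pos: [0.5656, 0.2548, 0.2454]
eef_rot: [0.039, 0.088, 0.911, 0.4]
wrist_force: [0.5, 0.0, -2.3]
opening: 0.052
grasp_force: 60.0
```

```bash
python3 -c "
from h import *
show();print(inv(),np.round(ctrl.get_obs()['q'],2))"
```

```text
t 24.4 eye d,z,tilt [102.55 212.6   47.4 ] F h 0.1 z -2.3 lat 0.5 My [-0.72  0.19  0.02] op 0.052
[41.15  3.05 47.4 ] [-0.19  0.16  1.82  0.87  1.29 -1.88]
```

Call:
send_rows(dr=[[0,0,0],[0,0,0],[0,0,0],[0,0,0],[0,0,0],[0,0,0],[0,0,0],[0,0,0]], xyz=[[0,0.1,0],[0,0.25,0],[0,0.4,0],[0,0.55,0],[0,0.7,0],[0,0.85,0],[0,1,0],[0,1,0]], jaw=[0,0,0,0,0,0,0,0])

```text
time_s: 25.4
eef_pos: [0.5668, 0.2615, 0.2527]
eef_rot: [0.039, 0.088, 0.911, 0.4]
wrist_force: [-0.8, 0.9, -2.2]
opening: 0.048
grasp_force: 60.0
```

```bash
python3 -c "
from h import *
show();print(inv())"
```

```text
t 25.4 eye d,z,tilt [109.35 219.98  47.4 ] F h 0.7 z -2.2 lat -0.9 My [-0.7   0.15  0.05] op 0.048
[51.18  3.02 47.4 ]
```

Call:
send_rows(dr=[[0,0,0],[0,0,0],[0,0,0],[0,0,0],[0,0,0],[0,0,0],[0,0,0],[0,0,0]], xyz=[[0,0.3,0],[0,0.7,0],[0,1.2,0],[0,2,0],[0,3,0],[0,4,0],[0,5,0],[0,5,0]], jaw=[0,0,0,0,0,0,0,0])

```text
time_s: 26.4
eef_pos: [0.5735, 0.2952, 0.2904]
eef_rot: [0.039, 0.087, 0.911, 0.4]
wrist_force: [-0.2, -0.4, -2.3]
opening: 0.053
grasp_force: 60.0
```

```bash
python3 -c "
from h import *
show();print(inv())
cv2.imwrite('pics/g.png',np.hstack([crop('side',240,60,80,120,5),cv2.copyMakeBorder(crop('top',160,170,80,80,5),0,200,0,0,cv2.BORDER_CONSTANT)]))
R=down(YAW);print('up');P,_=pose(140,300,0);go(P,R)"
```

```text
t 26.4 eye d,z,tilt [143.74 257.67  47.41] F h -0.4 z -2.3 lat -0.1 My [-0.76  0.14 -0.02] op 0.053
[102.21   3.13  47.41]
up
xyz [-0.02  6.55 -1.61] dr [ 7.9   0.   -0.01]
```

View pics/g.png

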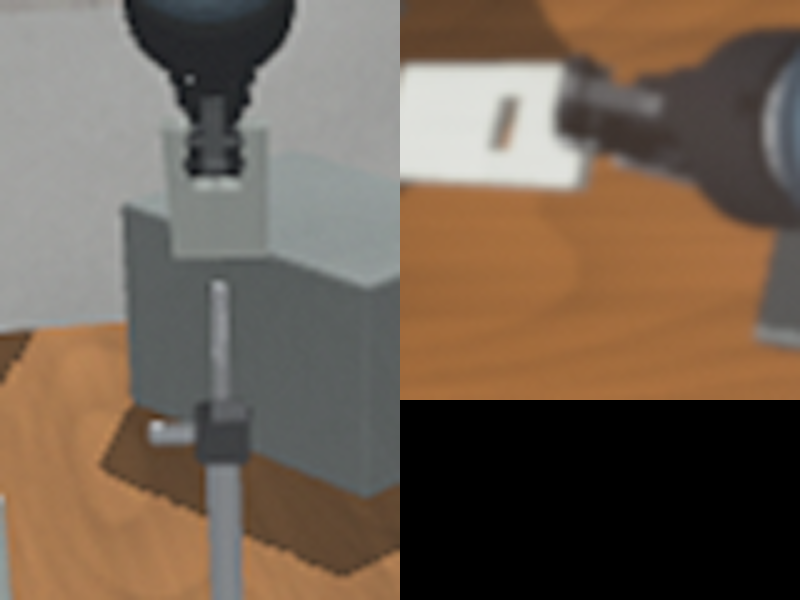

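The picture shows the plate hanging free of the hook, with the tip end visible at (220,285) and the plate behind and above it. I'll stand it upright and carry it over high.

```bash
python3 -c "
from h import *
go([.5735,.30,.42],down(YAW))
A=down(YAW);p=np.array([.5735,.30,.42]);B=down(1.613)
for P in([.5,-.1386,.42],[.4863,-.1386,.42]):print(np.round(A.inv().apply(np.array(P)-p)*100,2),np.degrees((A.inv()*B).as_rotvec())/6)"
```

```text
xyz [ 0.06  9.97 -8.46] dr [ 7.9   0.   -0.01]
[ -1.1  -44.46   0.  ] [ 0.         0.        -2.2249861]
[  0.24 -44.72   0.  ] [ 0.         0.        -2.2249861]
```

Call:
send_rows(dr=[[1,0,0],[2,0,0],[3.2,0,0],[4.5,0,0],[6,0,0],[7,0,0],[7.9,0,0],[7.9,0,0]], xyz=[[0,2.5,-2],[0,5,-4],[0,7.5,-6],[0.06,9.97,-8.46],[0.06,9.97,-8.46],[0.06,9.97,-8.46],[0.06,9.97,-8.46],[0.06,9.97,-8.46]], jaw=[0,0,0,0,0,0,0,0])

```text
time_s: 27.5
eef_pos: [0.5734, 0.3013, 0.4188]
eef_rot: [-0.001, 0.095, 0.996, 0.0]
wrist_force: [-0.1, 0.7, -2.3]
opening: 0.049
grasp_force: 59.9
```

Call:
send_rows(dr=[[0,0,0],[0,0,0],[0,0,-0.4],[0,0,-0.8],[0,0,-1.2],[0,0,-1.6],[0,0,-2],[0,0,-2.22]], xyz=[[0,-3,0],[0,-7,0],[0,-12,0],[0,-17,0],[0,-22,0],[0,-27,0],[0.1,-31,0],[0.1,-34,0]], jaw=[0,0,0,0,0,0,0,0])

```text
time_s: 28.5
eef_pos: [0.507, -0.0356, 0.4199]
eef_rot: [0.001, -0.02, 1.0, 0.001]
wrist_force: [0.2, 1.1, -2.4]
opening: 0.049
grasp_force: 59.9
```

```bash
python3 -c "
from h import *
show();o,p,R=st();print(p);go([.4863,-.1386,.42],down(1.613));go([.4863,-.1386,.235],down(1.613))"
```

```text
t 28.5 eye d,z,tilt [-2.2927e+02  3.7145e+02  1.2000e-01] F h 1.1 z -2.4 lat 0.0 My [ 0.01 -0.03  0.  ] op 0.049
[ 0.50700101 -0.03563703  0.41985324]
xyz [  2.47 -10.21  -0.04] dr [ 0.02  0.01 -0.03]
xyz [  2.5  -10.24  18.46] dr [ 0.02  0.01 -0.03]
```

Call:
send_rows(dr=[[0,0,0],[0,0,0],[0,0,0],[0,0,0],[0,0,0],[0,0,0],[0,0,0],[0,0,0]], xyz=[[0.8,-4,0],[1.6,-7,0],[2.4,-10.1,0],[2.4,-10.1,5],[2.4,-10.1,10],[2.4,-10.1,15],[2.4,-10.1,18],[2.4,-10.1,18]], jaw=[0,0,0,0,0,0,0,0])

```text
time_s: 29.5
eef_pos: [0.4859, -0.1349, 0.2374]
eef_rot: [-0.002, -0.019, 1.0, 0.002]
wrist_force: [-0.1, -0.2, -2.3]
opening: 0.049
grasp_force: 59.8
```

```bash
python3 -c "
from h import *
go([.4863,-.1386,.235],down(1.613))
o,p,R=st();print(p)
cv2.imwrite('pics/i.png',np.hstack([crop('side',240,225,80,115,5),cv2.copyMakeBorder(crop('top',355,210,80,60,5),0,275,0,0,cv2.BORDER_CONSTANT)]))
x,y,z=R.as_matrix().T
for w in(-.026,.026):
  print('pred bottom',(proj('side',p+w*x+.1484*z)-[240,225]+.5)*5-.5)"
```

```text
xyz [-0.03 -0.37  0.24] dr [ 0.04 -0.04 -0.03]
[ 0.48590312 -0.1349191   0.23742813]
pred bottom [284.39723813 179.00718863]
pred bottom [149.63907348 202.03033356]
```

View pics/i.png

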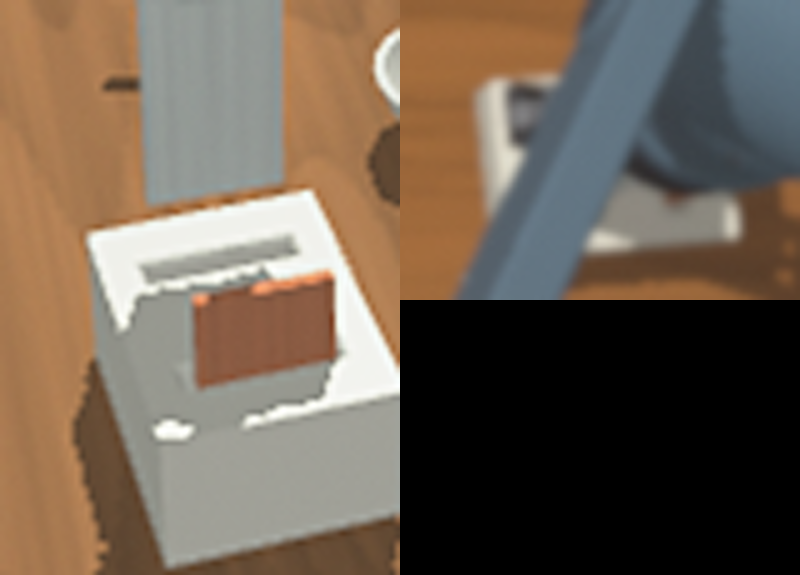

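The side crop has the plate's bottom corners at (148,203) and (283,181), within 2 px of the prediction, so the grip is as assumed. The slot mouth centreline runs (143,274)–(297,243).

```bash
python3 -c "
from h import *
f=lambda x,y:((x+.5)/5-.5+240,(y+.5)/5-.5+225)
a,b=[atz('side',*f(*q),.06) for q in((143,274),(297,243))];print(a,b,(a+b)/2,np.linalg.norm(a-b))
H=[atz('side',*f(*q),.06) for q in((87,233),(315,190))];print(H)
for z in(.219,.200):go([.4855,-.1386,z],down(1.613))"
```

```text
[ 0.45466649 -0.14084323  0.06      ] [ 0.51512314 -0.13668149  0.06      ] [ 0.48489481 -0.13876236  0.06      ] 0.06059972677335994
[array([ 0.43767017, -0.11149236,  0.06      ]), array([ 0.52917413, -0.10614774,  0.06      ])]
xyz [ 0.29 -0.24  2.22] dr [ 0.    0.02 -0.03]
xyz [ 0.3  -0.24  4.12] dr [ 0.    0.02 -0.03]
```

```bash
python3 -c "
from h import *
o,p,R=st();print(p,np.abs(o['dq']).max());go([.4852,-.1387,.215],down(1.62))"
```

```text
[ 0.48828567 -0.13609475  0.24125333] 0.029937623461423313
xyz [ 0.32 -0.25  2.62] dr [ 0.    0.02 -0.09]
```

Call:
send_rows(dr=[[0,0,0],[0,0,-0.05],[0,0,-0.1],[0,0,-0.1],[0,0,-0.1],[0,0,-0.1],[0,0,-0.1],[0,0,-0.1]], xyz=[[0.1,-0.1,0.5],[0.3,-0.25,1],[0.3,-0.25,1.6],[0.3,-0.25,1.6],[0.3,-0.25,1.6],[0.3,-0.25,1.6],[0.3,-0.25,1.6],[0.3,-0.25,1.6]], jaw=[0,0,0,0,0,0,0,0])

```text
time_s: 30.6
eef_pos: [0.4852, -0.1382, 0.2242]
eef_rot: [0.0, -0.026, 1.0, -0.0]
wrist_force: [-0.5, 0.1, -2.4]
opening: 0.046
grasp_force: 59.9
```

```bash
python3 -c "
from h import *
show();o,p,R=st();print(p);go([.4852,-.1387,.200],down(1.62))"
```

```text
t 30.6 eye d,z,tilt [-334.25  175.8    -0.  ] F h 0.0 z -2.4 lat -0.5 My [ 0.05  0.02 -0.02] op 0.046
[ 0.48519614 -0.13822738  0.22420352]
xyz [ 0.   -0.05  2.42] dr [-0.    0.    0.02]
```

Call:
send_rows(dr=[[0,0,0],[0,0,0],[0,0,0],[0,0,0],[0,0,0],[0,0,0],[0,0,0],[0,0,0]], xyz=[[0,0,0.4],[0,-0.05,0.8],[0,-0.05,1.2],[0,-0.05,1.5],[0,-0.05,1.7],[0,-0.05,1.9],[0,-0.05,2.1],[0,-0.05,2.1]], jaw=[0,0,0,0,0,0,0,0])

```text
time_s: 31.6
eef_pos: [0.485, -0.1387, 0.2029]
eef_rot: [-0.0, -0.026, 1.0, 0.0]
wrist_force: [-0.5, -0.6, -1.7]
opening: 0.046
grasp_force: 59.9
```

```bash
python3 -c "
from h import *
show();o,p,R=st();print(p)"
```

```text
t 31.6 eye d,z,tilt [-334.69  154.52    0.  ] F h -0.7 z -1.7 lat -0.3 My [-0.04  0.02 -0.06] op 0.046
[ 0.48504177 -0.13865243  0.20292372]
```

Call:
send_rows(dr=[[0,0,0],[0,0,0],[0,0,0],[0,0,0],[0,0,0],[0,0,0],[0,0,0],[0,0,0]], xyz=[[0,0,0.3],[0,0,0.6],[0,0,0.9],[0,0,1.2],[0,0,1.5],[0,0,1.8],[0,0,2],[0,0,2]], jaw=[0,0,0,0,0,0,0,0])

```text
time_s: 32.6
eef_pos: [0.485, -0.1386, 0.1829]
eef_rot: [-0.0, -0.026, 1.0, 0.0]
wrist_force: [0.4, -1.3, -2.0]
opening: 0.051
grasp_force: 59.9
```

```bash
python3 -c "
from h import *
show();o,p,R=st();print(p)"
```

```text
t 32.6 eye d,z,tilt [-3.3468e+02  1.3452e+02  1.0000e-02] F h -1.2 z -2.0 lat 0.6 My [-0.05 -0.03 -0.02] op 0.051
[ 0.48503812 -0.13864617  0.18292312]
```

Call:
send_rows(dr=[[0,0,0],[0,0,0],[0,0,0],[0,0,0],[0,0,0],[0,0,0],[0,0,0],[0,0,0]], xyz=[[0,0,0.3],[0,0,0.6],[0,0,0.9],[0,0,1.2],[0,0,1.4],[0,0,1.6],[0,0,1.75],[0,0,1.75]], jaw=[0,0,0,0,0,0,0,0])

```text
time_s: 33.6
eef_pos: [0.4851, -0.1387, 0.1655]
eef_rot: [-0.0, -0.026, 1.0, 0.0]
wrist_force: [-0.2, 0.1, -2.2]
opening: 0.05
grasp_force: 59.9
```

```bash
python3 -c "
from h import *
show();o,p,R=st();print(p)"
```

```text
t 33.6 eye d,z,tilt [-334.7   117.08    0.  ] F h 0.0 z -2.2 lat -0.2 My [-0.02  0.02 -0.  ] op 0.050
[ 0.48507185 -0.13867441  0.16547989]
```

Call:
send_rows(dr=[[0,0,0],[0,0,0],[0,0,0],[0,0,0],[0,0,0],[0,0,0],[0,0,0],[0,0,0]], xyz=[[0,0,0.05],[0,0,0.1],[0,0,0.15],[0,0,0.2],[0,0,0.25],[0,0,0.25],[0,0,0.25],[0,0,0.25]], jaw=[0,0,0,0,0,0,0,0])

```text
time_s: 34.6
eef_pos: [0.4854, -0.1389, 0.1635]
eef_rot: [0.0, -0.026, 1.0, -0.0]
wrist_force: [-1.3, -0.0, 3.8]
opening: 0.049
grasp_force: 60.6
```

```bash
python3 -c "
from h import *
show();o,p,R=st();print(p)"
```

```text
t 34.6 eye d,z,tilt [-3.3488e+02  1.1515e+02 -2.0000e-02] F h -0.3 z 3.8 lat -1.3 My [0.   0.15 0.06] op 0.049
[ 0.48544557 -0.13890581  0.16354747]
```

The plate touches the slot floor at the expected height with about 6 N. I'll release it and retreat.

Call:
send_rows(dr=[[0,0,0],[0,0,0],[0,0,0],[0,0,0],[0,0,0],[0,0,0],[0,0,0],[0,0,0]], xyz=[[0,0,-0.05],[0,0,-0.05],[0,0,-0.05],[0,0,-0.05],[0,0,-0.05],[0,0,-0.05],[0,0,-0.05],[0,0,-0.05]], jaw=[5,10,15,25,40,60,60,60])

```text
time_s: 35.6
eef_pos: [0.4852, -0.1387, 0.1636]
eef_rot: [0.0, -0.026, 1.0, -0.0]
wrist_force: [0.1, 0.6, 0.6]
opening: 0.604
grasp_force: 0.0
```

Call:
send_rows(dr=[[0,0,0],[0,0,0],[0,0,0],[0,0,0],[0,0,0],[0,0,0],[0,0,0],[0,0,0]], xyz=[[0,0,-1],[0,0,-3],[0,0,-6],[0,0,-10],[0,0,-14],[8,0,-16],[14,0,-16],[18,0,-16]], jaw=[60,60,60,60,60,60,60,60])

```text
time_s: 36.6
eef_pos: [0.3039, -0.1477, 0.3247]
eef_rot: [0.001, -0.026, 1.0, -0.001]
wrist_force: [-0.2, -1.5, 2.1]
opening: 0.601
grasp_force: 0.0
```

```bash
python3 -c "
from h import *
cv2.imwrite('pics/j.png',np.hstack([crop('side',240,195,80,115,5),cv2.copyMakeBorder(crop('top',355,210,80,60,5),0,275,0,0,cv2.BORDER_CONSTANT)]))
o,p,R=st();print(p,o['opening'],o['grasp_force'],np.abs(o['dq']).max())
R=down(1.62);x=R.as_matrix()[:,0]
for w in(-.026,.026):print('pred top',(proj('side',np.array([.4854,-.1389,.18])+w*x)-[240,195]+.5)*5-.5)"
```

```text
[ 0.30227798 -0.14796877  0.32489558] 0.6011507625840647 0.0 0.09382050260487584
pred top [283.59330586 133.32598538]
pred top [141.42516618 156.0037633 ]
```

View pics/j.png

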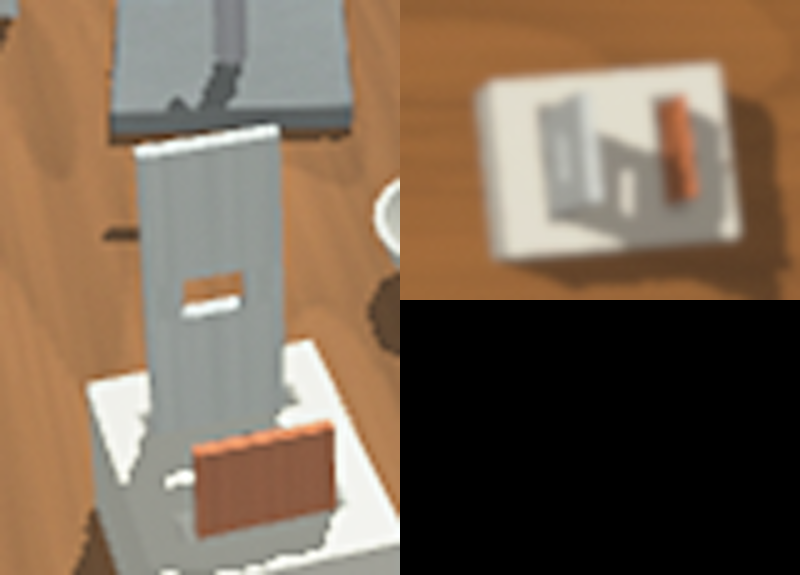

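The plate stands upright in the empty slot, eye up, with its top edge at (137,150)–(280,130) close to the prediction. The copper plate is untouched and the gripper is clear.

Call:
send_rows(dr=[[0,0,0],[0,0,0],[0,0,0],[0,0,0],[0,0,0],[0,0,0],[0,0,0],[0,0,0]], xyz=[[0,0,0],[0,0,0],[0,0,0],[0,0,0],[0,0,0],[0,0,0],[0,0,0],[0,0,0]], jaw=[60,60,60,60,60,60,60,60])

```text
time_s: 37.7
eef_pos: [0.3053, -0.1479, 0.3236]
eef_rot: [0.0, -0.026, 1.0, -0.0]
wrist_force: [-0.3, 0.8, 0.0]
opening: 0.597
grasp_force: 0.0
```

```bash
python3 -c "
from h import *
print(ctrl.hand_in())"
```

```text
the job is handed in; nothing more can be done
None
```

The plate came off the barbed hook gently (about 8 N at most, from the wrist readings) and now stands released in the empty slot, eye end up; I handed the job in at 37.7 s, and no verdict was returned.

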